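Seat the drill guide on its hidden locating pin and hold it down

TASK

Get the drilling jig ready for the first hole: first push its yellow bottom-hinged front gate up until it stands fully upright, then take the aluminium drill guide plate by its red grip bar, lay it between the jig's two rails and slide it along them until it drops over the hidden locating pin. Press it fully home, flat on the wooden blank, against the sprung collar, and finish while still holding it pressed home; leave the bottle, tape, screwdriver and wooden block where they are.

Things in the scene. Friction and masses are not known exactly. Their poses are not given: they have to be found in the camera images.
- jig: Drilling jig, fixed. Origin: centre of its underside on the bench; x runs along the channel away from the gate, y across, z up. Aluminium base 160 x 124 mm. Two dark steel rails run from x = -75 to +75 mm; inner faces at y = +-42 mm, upright to z = 42 mm, then flaring outwards to z = 55 mm. Between them lies a wooden blank, its flat top (deck) at z = 22 mm. Channel ends open but for the gate.
- deck (a point): Middle of the deck, the blank's top (x = y = 0, z = 22 mm in the jig frame). A steel locating pin, 12 mm thick with a tapered nose, stands on the channel's centre line (y = 0) anywhere from x = -12 to +12 mm (differs each time, not reported). Its tip is 13 mm above the deck: a plate sliding level on the tip has its underside 35 mm above the jig's origin.
- deck_front (a point): Front end of the deck on the centre line (x = -75 mm, z = 22 mm in the jig frame), nearest the gate. About the collar: a sprung brass collar, 34 mm in diameter, surrounds the pin; its top is 6 mm above the deck when free. 5 N starts it down, 10 N in all (the plate's weight counts) brings it flush; unpressed, it lifts the guide plate off the deck again.
- gate (a joint): Angle of the yellow front gate, rad: 0 = upright against its stop, growing as it leans outwards and down (to the jig's -x, the robot's side), at most 1.0. Stiff hinge (0.06 N m), stays where left. Hinge axis along the jig's y at x = -84, z = 10 mm; panel 100 mm wide, 8 mm thick. It goes up when its outer face or upper edge is pushed towards the jig's +x.
- gate_top (a point): Middle of the upper edge of the yellow gate (46 mm from the hinge axis). Rubber fingers grip on it: follow its arc upwards while pushing, or it may jam.
- guide: Drill guide plate, loose, 0.28 to 0.42 kg: aluminium, 100 (x) x 80 (y) x 16 mm (z), six drill bushes. Origin: centre of its underside, where the locating hole opens, hidden below the grip bar: 16 mm in diameter with a 2 mm chamfer, 16 mm deep. Same when turned half round. Fully home its origin is 22 mm above the jig's origin.
- grip (a point): Middle of the red grip bar on the guide plate, 32 mm above the plate's underside. The bar is 60 mm long (plate's x), 24 mm wide (y: grip it across this) and reaches from 16 to 48 mm above the underside.
- glue: White glue bottle with red tip, 55 mm in diameter, 180 mm tall; bystander. Origin: centre of its underside.
- tape: Roll of masking tape, 90 mm in diameter, 24 mm high, lying flat; bystander. Origin: centre of its underside.
- driver: Yellow-handled screwdriver, 170 mm, lying along its y; bystander. Origin: under its middle.
- caul: Brown wooden block 45 x 150 x 22 mm, long along its y; bystander. Origin: centre of its underside.
Mind the look-alikes: they are no part of the job. Leave any purple look-alike of the guide alone.

How it is judged:
On the way, in this order (a step that is already met when the one before it is completed fails the run):
1. the gate is pushed up: within 0.1 rad of upright (value of joint gate below 0.1 rad), for 0.2 s.
2. the guide plate has dropped over the pin: level between the rails, underside less than 9 mm above the deck (z of guide in the frame of jig below 0.031 m and x of guide in the frame of jig between -0.018 and 0.018 m and y of guide in the frame of jig between -0.005 and 0.005 m and angle between guide's own z axis and vertical below 0.08 rad), for 0.1 s.
At the end, for the whole second after the job is handed in: The gate is within 0.1 rad of upright; the guide plate lies on its pin between the rails, pressed home to within 2.2 mm of the deck against the spring, level within 0.04 rad, along the rails within 0.08 rad, at rest, and the fingers still hold or press it with more than 2 N (value of joint gate below 0.1 rad and z of guide in the frame of jig between 0.0195 and 0.0242 m and x of guide in the frame of jig between -0.018 and 0.018 m and y of guide in the frame of jig between -0.005 and 0.005 m and angle between guide's own z axis and vertical below 0.04 rad and angle between the x axis of guide and the x axis of jig, either way round below 0.08 rad and linear speed of guide below 0.02 m/s and contact force between the fingers and guide above 2 N); the arm keeps its last pose, push and grip.
It fails at once if a bystander (bottle, tape, screwdriver, wooden block) is moved more than 30 mm (distance of any of glue, tape, driver, caul from where it was at the start of the episode above 0.03 m).
It also fails if it takes over 58 s, if anything falls off the work surface, if the arm or the gripper's body presses on something with over 40 N, if the wrist force passes 120 N, or if a joint passes its speed limit or range.

ROBOT

A 7-joint arm with a two-finger parallel gripper is mounted at the origin on a cart in front of the work surface, level with it; the furniture and walls round the work are solid. World frame = base frame: x ahead of the robot, y to its left, z up, the work surface at z = 0. Lengths are in m, angles in rad, forces in N, time in s.
With the tool pointing down it reaches from about 0.4 to 0.85 m from the base axis. Payload 10.4 kg.
Tool frame: the origin (TCP) lies on the centre line of the jaws, within the pads' length; the fingertips stand 17 mm ahead of it and the grasp point (between the pads) lies 2 mm behind it; z points along the fingers, y is the line along which they close (so a half turn about z gives the same grasp; the last joint's range is limited). The gripper opens to 85 mm and grips with 20 to 120 N. Pads are 22 mm wide; open, the fingers measure 114 mm over their backs; the gripper's body (76 mm by 85 mm) begins 54 mm behind the grasp point. The pads swing forward as they close: fully open they stand 13 mm farther back than shut.
Start: joints at [-1.221, 0.332, -0.065, 1.46, 0.022, 1.35, -0.088], TCP at [0.228, 0.582, 0.248] pointing down, gripper open.
Joint ranges: [-2.6, 2.6], [-0.5, 2.12], [-1.47, 1.34], [0.16, 2.42], [-1.27, 4.41], [0.06, 2.06], [-2.6, 2.6]. Speed limits (rad/s): [2.22, 2.22, 2.79, 2.79, 3.14, 3.14, 3.14].

INTERFACE

Orientations are given as a unit quaternion [x, y, z, w].
In Python, from workcell import get_obs, optics, job gives the robot as it stands. The module is installed in compiled form; this text tells all that it offers.
- The arm moves only by the tool send_rows, never from a script. Its argument "plan" is a list that holds one entry, the list of rows, each a list of 7 numbers: the turn, a rotation vector about the tool's x, y, z in units of 1.5 rad (1.0 is 1.5 rad), then the shift along the tool's x, y, z in units of 20 cm (1.0 is 20 cm), then the opening, from 0 (shut) to 1 (fully open). A call has 1 to 20 rows; each row shifts and turns the commanded pose from where the row before left it, along the tool's axes as they then stand; what a row does not reach is not made up. A row lasts 1/12 s, in which the tool goes at most 41.7 mm and 7.16 degrees, less where a joint would pass 70% of its speed; a pose out of reach is approached as far as the arm can. A call with a number of a shift or a turn outside -1 to 1 is refused whole. A call with a gripper value outside its range is refused whole. The fingers move at their own pace and stop on an object; "squeeze" is the grip in N (left out, the last holds). Time passes only in rows, so rows that do not move let the fingers close. It gives the time, the measured TCP pose, the force, the opening and the grip force at its end, in the units of the state.
- get_obs(): the state, without advancing time (a new reading comes with each control period).
- optics.camera(name): name is "scene" or "side" or "wrist"; returns the picture (400x640x3 uint8, red, green, blue); there is no depth.
- optics.get_calibration(name): a dict with "intrinsics" (3x3 intrinsics, pixels), "world_from_camera" (4x4, takes a point from camera to world coordinates); the wrist camera has in their place "T_tool_cam" (4x4, takes a point from camera to tool coordinates, whose origin is the TCP and whose axes are the flange's). Camera axes: x right, y up, looking along -z (the intrinsics and any distortion apply to the point x, -y, -z); pixel columns grow to the right and rows downward; lengths in m; the calibration is good to about 2 mm. A picture is of the moment at which its call begins: read the wrist's pose just before it. get_calibration takes no time and is no camera call.
- job.hand_in(): hands the job in; it is judged then, once.
The state is a dict: "clock": time; "joint_pos": joint angles; "joint_velocities": joint speeds; "tau": joint torques, N m; "position": TCP position; "ee_rot": TCP orientation; "ft_force": force on the tool from outside, world axes, zero at the start; "torque": the same for the moment, N m; "grip_width": opening from 0.0 (shut) to 1.0 (fully open); "grasp_force": force on a finger pad.
Only numpy, scipy, OpenCV 4.12 (cv2) and the standard library are available. Lean on these libraries where they do the work, as an engineer would, in place of code of your own. Each camera call takes 0.05 s, during which the arm holds its last target. There are 200 camera calls.

## Working session

There is one attempt and no reset: what is moved stays moved. The work goes in short steps, Python scripts to look and compute and a tool call to move; the robot and the scene stay as the last step left them, time stands still between calls to the robot, and variables do not carry over. Pictures are saved under pics/ and viewed, at most 10 in all, crops included, and the job is handed in when it is done.

Besides the shell and the picture viewer there is one more tool, called after "Call:" as name(argument=value, ...) on one line, values as JSON. send_rows: Moves the arm, as the interface text tells. Its arguments: {"type":"object","properties":{"plan":{"type":"array"},"squeeze":{"type":"number"}},"required":["plan"]}

```bash
mkdir -p pics
python3 - <<'E'
from workcell import get_obs, optics, job
import cv2, numpy as np
print(get_obs())
for n in ("scene","side"):
    im=optics.camera(n); cv2.imwrite(f"pics/{n}0.png",im[:,:,::-1])
for n in ("scene","side","wrist"):
    print(n,optics.get_calibration(n))
E
```

```text
{'clock': 0.0, 'joint_pos': array([-1.22059909,  0.33284909, -0.06470594,  1.46095695,  0.02162548,
        1.34990034, -0.08847465]), 'joint_velocities': array([-2.54413411e-04, -1.97115693e-04, -7.70381756e-04, -5.45959375e-05,
       -4.71051143e-04,  8.55427245e-04,  1.43677625e-03]), 'tau': array([-4.45949199e-04, -6.25458169e+01,  4.86631610e-02, -3.91609061e+01,
        1.61775813e-02,  9.84466402e-03,  2.39834588e-05]), 'position': array([0.22751708, 0.58173346, 0.2475227 ]), 'ee_rot': array([ 1.85292621e-01,  9.82683134e-01, -7.03316749e-04, -8.68824750e-05]), 'ft_force': array([-0.10439049,  0.22532389,  0.65647587]), 'torque': array([ 0.00312227, -0.00485437, -0.00942089]), 'grasp_force': 0.0, 'grip_width': 1.0012267843396179}
scene {'intrinsics': array([[388.13725558,   0.        , 314.83510761],
       [  0.        , 388.13725558, 202.8578147 ],
       [  0.        ,   0.        ,   1.        ]]), 'world_from_camera': array([[ 0.85872018,  0.38984604, -0.33259541,  0.15705869],
       [-0.5123175 ,  0.63865065, -0.57415689, -0.67246972],
       [-0.01142052,  0.66343456,
[... 364 characters left out ...]
386,  0.40168769, -0.27371803, -0.36260477],
       [-0.00715939,  0.57368804,  0.8190426 ,  1.24279033],
       [ 0.        ,  0.        ,  0.        ,  1.        ]])}
wrist {'intrinsics': array([[337.43402891,   0.        , 320.63515073],
       [  0.        , 337.43402891, 196.80199918],
       [  0.        ,   0.        ,   1.        ]]), 'T_tool_cam': array([[ 9.98764759e-04,  9.49863004e-01,  3.12664799e-01,
         7.97641417e-02],
       [ 9.99999501e-01, -9.53624441e-04, -2.97288613e-04,
        -1.78599945e-05],
       [ 1.57813394e-05,  3.12664940e-01, -9.49863482e-01,
        -1.25240350e-01],
       [ 0.00000000e+00,  0.00000000e+00,  0.00000000e+00,
         1.00000000e+00]])}
```

View pics/scene0.png

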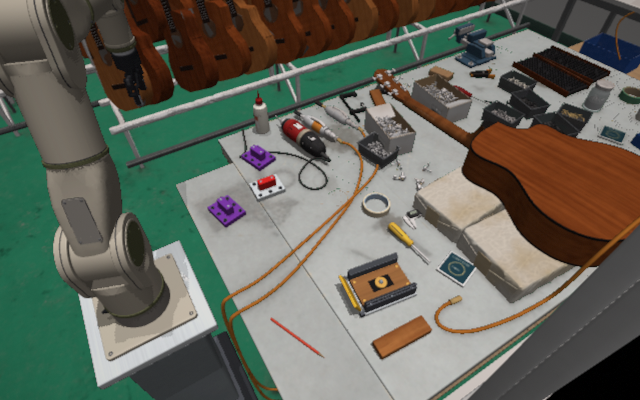

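View pics/side0.png

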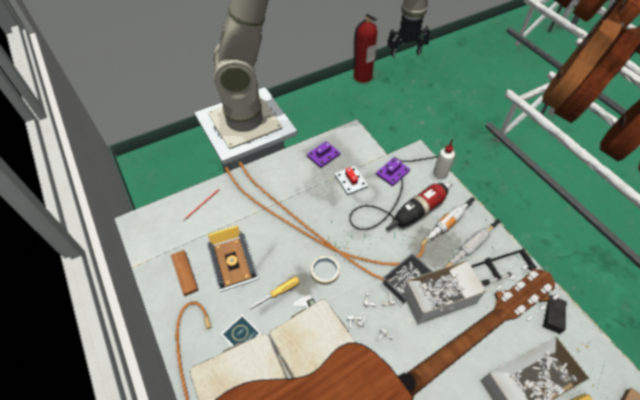

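The scene view shows these candidates for the guide: the red-grip plate (267,184), purple look-alikes (226,209) and (257,156), and a red sander (300,135). I choose the aluminium plate with the red bar at (267,184), seen at (350,175) in the side view. The jig is at (380,283) in scene and (231,260) in side, with its yellow gate leaning at (350,293).

```bash
cat > h.py <<'E'
import numpy as np, cv2
from workcell import get_obs, optics
from scipy.spatial.transform import Rotation as R
def cal(n):
    c=optics.get_calibration(n); K=np.array(c["intrinsics"])
    if n=="wrist":
        o=get_obs(); T=np.eye(4); T[:3,:3]=R.from_quat(o["ee_rot"]).as_matrix(); T[:3,3]=o["position"]
        return K,T@np.array(c["T_tool_cam"])
    return K,np.array(c["world_from_camera"])
def snap(n):
    c=cal(n); im=optics.camera(n)[:,:,::-1].copy(); return im,c
def ray(c,p):
    K,T=c; v=np.array([(p[0]-K[0,2])/K[0,0],-(p[1]-K[1,2])/K[1,1],-1.0]); v=T[:3,:3]@v
    return T[:3,3],v/np.linalg.norm(v)
def plane(c,p,z):
    o,d=ray(c,p); return o+d*(z-o[2])/d[2]
def tri(c1,p1,c2,p2):
    a,u=ray(c1,p1); b,v=ray(c2,p2)
    s=np.linalg.lstsq(np.c_[u,-v],b-a,rcond=None)[0]; P,Q=a+s[0]*u,b+s[1]*v
    return (P+Q)/2,np.linalg.norm(P-Q)
def proj(c,P):
    K,T=c; q=np.linalg.inv(T)@np.r_[P,1]; q=K@np.array([q[0],-q[1],-q[2]]); return q[:2]/q[2]
def blobs(im,lo,hi,roi=None,amin=15):
    h=cv2.cvtColor(im,cv2.COLOR_BGR2HSV); m=cv2.inRange(h,np.array(lo),np.array(hi))
    if roi: z=np.zeros_like(m); x0,y0,x1,y1=roi; z[y0:y1,x0:x1]=1; m=m*z
    n,l,s,c=cv2.connectedComponentsWithStats(m)
    return sorted([(int(s[i,4]),c[i].round(1).tolist(),(l==i).astype(np.uint8)) for i in range(1,n) if s[i,4]>=amin],key=lambda t:-t[0])
E
python3 - <<'E'
from h import *
c1,c2=cal("scene"),cal("side")
a=cv2.imread("pics/scene0.png"); b=cv2.imread("pics/side0.png")
f=lambda im,roi,lo,hi:[x[:2] for x in blobs(im,lo,hi,roi,8)]
red=((0,150,90),(8,255,255)); yel=((18,130,90),(35,255,255))
r1=f(a,(245,165,295,205),*red); r2=f(b,(330,155,375,200),*red)
y1=f(a,(330,260,365,325),*yel); y2=f(b,(200,215,250,250),*yel)
br1=f(a,(365,268,395,297),*((18,110,120),(35,255,255))); br2=f(b,(220,250,242,272),*((18,100,90),(35,255,255)))
print(r1,r2,y1,y2,br1,br2)
print("grip",tri(c1,r1[0][1],c2,r2[0][1]),"gate",tri(c1,y1[0][1],c2,y2[0][1]))
if br1 and br2: print("collar",tri(c1,br1[0][1],c2,br2[0][1]))
A=cv2.resize(a[160:330,210:430],(0,0),fx=3,fy=3,interpolation=cv2.INTER_CUBIC)
cv2.imwrite("pics/crop1.png",A)
E
```

```text
[(97, [265.8, 180.5])] [(71, [351.3, 175.9])] [(187, [349.4, 293.2])] [(278, [223.7, 234.8])] [(92, [380.5, 282.1])] [(94, [231.5, 260.0])]
grip (array([0.4799901 , 0.21062235, 0.03527277]), np.float64(0.0021774453973404423)) gate (array([ 0.48487052, -0.27928036,  0.03126149]), np.float64(0.0030938436413496893))
collar (array([ 0.57876081, -0.29244657,  0.02440448]), np.float64(0.0032170103821983352))
```

View pics/crop1.png

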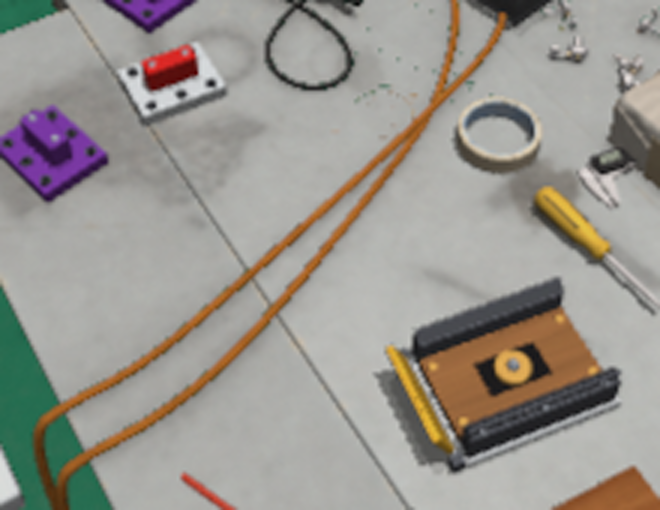

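Crop: the aluminium plate with the red bar is at crop (170,68), so the choice is right. The gate leans at (420,395) and the collar is at (513,367). I'll move over, taking wrist views on the way.

Call:
send_rows(plan=[[[0,0,0,-0.13,-0.152,0,0.5],[0,0,0,-0.13,-0.152,0,0.5],[0,0,0,-0.13,-0.152,0,0.5],[0,0,0,-0.13,-0.152,0,0.5],[0,0,0,-0.13,-0.152,0,0],[0,0,0,-0.13,-0.152,0,0],[0,0,0,-0.13,-0.152,0,0],[0,0,0,-0.13,-0.152,0,0],[0,0,0,-0.13,-0.152,0,0],[0,0,0,-0.13,-0.152,0,0],[0,0,0,0,0,0,0],[0,0,0,0,0,0,0],[0,0,0,0,0,0,0]]])

```text
clock: 1.18
position: [0.3588, 0.2046, 0.2483]
ee_rot: [0.185, 0.983, 0.0, -0.0]
ft_force: [0.0, -0.0, 0.4]
grip_width: -0.002
grasp_force: 0.0
```

Run:
```python
from h import *
im,c=snap("wrist"); cv2.imwrite("pics/w1.png",im); np.savez("pics/w1.npz",K=c[0],T=c[1])
o=get_obs(); print(o["clock"],o["position"],o["ee_rot"],np.abs(o["joint_velocities"]).max())
print(proj(c,[.48,.2106,.035]))
for b in blobs(im,(0,150,60),(8,255,255),None,100): print(b[:2])
```

```text
1.2333 [0.35861286 0.20509764 0.24819689] [ 1.84692030e-01  9.82796441e-01  7.19666020e-06 -1.03343225e-04] 0.008338955331685232
[364.48196445 263.36049205]
(1906, [575.6, 362.9])
(854, [363.4, 266.1])
```

Call:
send_rows(plan=[[[0,0,0,-0.13,-0.152,0,0],[0,0,0,-0.13,-0.152,0,0],[0,0,0,-0.13,-0.152,0,0],[0,0,0,-0.13,-0.152,0,0],[0,0,0,-0.13,-0.152,0,0],[0,0,0,-0.13,-0.152,0,0],[0,0,0,-0.13,-0.152,0,0],[0,0,0,-0.13,-0.152,0,0],[0,0,0,-0.13,-0.152,0,0],[0,0,0,-0.13,-0.152,0,0],[0,0,-0.07,-0.1,-0.12,0,0],[0,0,-0.07,0,0,0,0],[0,0,0,0,0,0,0],[0,0,0,0,0,0,0],[0,0,0,0,0,0,0]]])

```text
clock: 2.48
position: [0.5003, -0.1999, 0.248]
ee_rot: [0.084, 0.996, 0.0, -0.0]
ft_force: [-0.5, 0.0, 0.4]
grip_width: -0.002
grasp_force: 0.0
```

Run:
```python
from h import *
im,c=snap("wrist"); cv2.imwrite("pics/w2.png",im); np.savez("pics/w2.npz",K=c[0],T=c[1])
o=get_obs(); print(o["clock"],o["position"],o["ee_rot"],np.abs(o["joint_velocities"]).max())
a=cv2.imread("pics/w1.png")
cv2.imwrite("pics/w12.png",cv2.resize(np.vstack([a,im]),(480,600),interpolation=cv2.INTER_AREA))
```

```text
2.5333 [ 0.50022522 -0.19997581  0.24822183] [ 8.39628123e-02  9.96468788e-01  4.44300379e-04 -5.16764241e-05] 0.015356407240041423
```

View pics/w12.png

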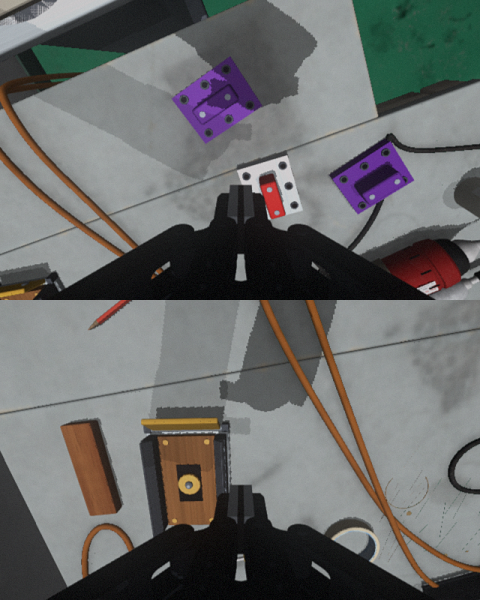

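Combined view: top (w1), the guide at (270,190), partly behind the finger, with purple ones at (215,98) and (372,175). Bottom (w2), the jig with the yellow gate at (180,425), collar at (189,485) and brass screws at (166,441), (206,441) and (172,521).

Run:
```python
from h import *
im=cv2.imread("pics/w2.png"); d=np.load("pics/w2.npz"); c=(d["K"],d["T"])
P={}
for b in blobs(im,(15,110,110),(35,255,255),(170,130,330,320),20):
    r=cv2.minAreaRect(cv2.findNonZero(b[2])); print(b[:2],[np.round(x,1) for x in r],[plane(c,b[1],z).round(4)[:2] for z in (.022,.028)])
    if b[0]>400 and b[1][1]<200:
        for p in cv2.boxPoints(r): print("  gate corner",p, plane(c,p,.04).round(4))
# rail edges via dark mask
h=cv2.cvtColor(im,cv2.COLOR_BGR2HSV); 
for y in (200,220,240,260,280): print(y,[(x,h[y,x].tolist()) for x in range(186,312,6)])
s=cv2.imread("pics/scene0.png"); cs=cal("scene")
g=[b for b in blobs(s,(18,130,90),(35,255,255),(330,260,365,325),50)][0]
rr=cv2.minAreaRect(cv2.findNonZero(g[2])); print(rr)
```

```text
(853, [237.7, 161.9]) [array([238.5, 163.6]), array([ 12.3, 101.1]), np.float64(89.0)] [array([ 0.4824, -0.2859]), array([ 0.4814, -0.2842])]
  gate corner [187.90091 158.3526 ] [ 0.4675 -0.3291  0.04  ]
  gate corner [288.97507 156.57938] [ 0.4826 -0.2289  0.04  ]
  gate corner [289.19016 168.83878] [ 0.495  -0.2311  0.04  ]
  gate corner [188.116 170.612] [ 0.4797 -0.3325  0.04  ]
(534, [251.7, 245.3]) [array([251.5, 245. ]), array([26., 29.]), np.float64(90.0)] [array([ 0.5801, -0.2937]), array([ 0.5774, -0.2918])]
(55, [275.2, 188.7]) [array([275.3, 188.7]), array([8. , 7.5]), np.float64(56.3)] [array([ 0.5181, -0.2529]), array([ 0.5165, -0.2517])]
(52, [220.1, 189.6]) [array([219.7, 189.6]), array([8. , 6.7]), np.float64(26.6)] [array([ 0.5091, -0.3122]), array([ 0.5076, -0.31  ])]
(41, [232.3, 294.0]) [array([232.4, 294.1]), array([6.6, 6.3]), np.float64(71.6)] [array([ 0.6397, -0.3318]), array([ 0.636 , -0.3293])]
(25, [280.9, 292.4]) [array([280.5, 292.3]), array([4. , 6.6]), np.float64(36.9)] [array([ 0.6473, -0.2733]), array([ 0.6435, -0.2719])]
200 [(186, [60, 3, 157]), (1
[... 1708 characters left out ...]
 (276, [13, 154, 136]), (282, [14, 151, 137]), (288, [13, 127, 76]), (294, [5, 46, 33]), (300, [15, 53, 29]), (306, [0, 10, 53])]
280 [(186, [75, 7, 152]), (192, [90, 3, 149]), (198, [80, 5, 151]), (204, [125, 26, 60]), (210, [128, 16, 64]), (216, [23, 36, 28]), (222, [13, 144, 99]), (228, [14, 145, 132]), (234, [14, 141, 137]), (240, [14, 145, 128]), (246, [14, 145, 127]), (252, [13, 153, 135]), (258, [12, 141, 136]), (264, [12, 147, 135]), (270, [13, 146, 126]), (276, [13, 145, 139]), (282, [12, 144, 142]), (288, [60, 28, 18]), (294, [30, 24, 21]), (300, [35, 70, 22]), (306, [120, 12, 44])]
((349.2321472167969, 293.1410217285156), (39.86790084838867, 5.216360092163086), 62.241458892822266)
```

Call:
send_rows(plan=[[[0,0,-0.011,0,0,0,0],[0,0,0,0.0975,-0.1345,0,0],[0,0,0,0.0975,-0.1345,0,0],[0,0,0,0.0975,-0.1345,0,0],[0,0,0,0,0,0.15,0],[0,0,0,0,0,0.17,0],[0,0,0,0,0,0.17,0],[0,0,0,0,0,0.17,0],[0,0,0,0,0,0.17,0],[0,0,0,0,0,0.1,0],[0,0,0,0,0,0.08,0],[0,0,0,0,0,0,0],[0,0,0,0,0,0,0]]])

```text
clock: 3.62
position: [0.4297, -0.2721, 0.0463]
ee_rot: [0.076, 0.997, 0.0, -0.001]
ft_force: [-0.3, -0.4, 0.0]
grip_width: -0.006
grasp_force: 0.0
```

```bash
cat >> h.py <<'E'
J0=np.array([.5786,-.2926,0]); PSI=-.152
RJ=R.from_euler("z",PSI).as_matrix()
def tojig(p): return RJ.T@(np.asarray(p)-J0)
def st():
    o=get_obs(); M=R.from_quat(o["ee_rot"]).as_matrix()
    print(round(o["clock"],2),"jig TCP",tojig(o["position"]).round(4),"world",o["position"].round(4),"toolx ang",round(float(np.arctan2(M[1,0],M[0,0])),4),"f",o["ft_force"].round(1),"grip",round(o["grip_width"],3),round(o["grasp_force"],1),"tau",o["torque"].round(2))
E
python3 - <<'E'
from h import *
st()
im,c=snap("scene"); cv2.imwrite("pics/s3.png",cv2.resize(im[230:340,290:450],(0,0),fx=4,fy=4))
E
```

```text
3.62 jig TCP [-0.1502 -0.0023  0.0463] world [ 0.4297 -0.2721  0.0463] toolx ang 2.9904 f [-0.3 -0.4  0. ] grip -0.006 0.0 tau [-0.06  0.02 -0.01]
```

View pics/s3.png

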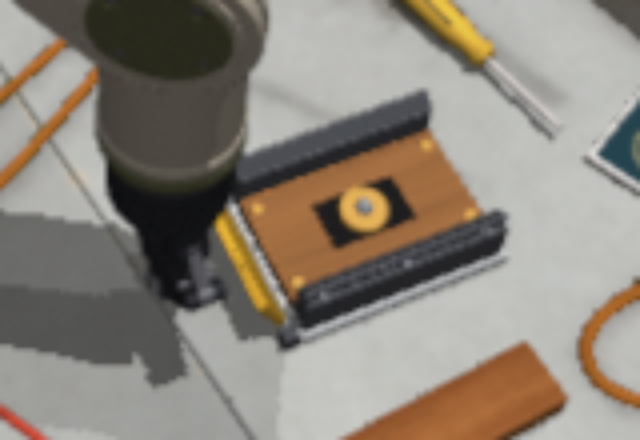

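The fingers stand just outside the gate, crop (190,285), clear of everything else. Next I push, rising along the arc.

Call:
send_rows(plan=[[[0,0,0,-0.05,0,0,0],[0,0,0,-0.05,0,0,0],[0,0,0,-0.04,0,-0.003,0],[0,0,0,-0.014,0,-0.007,0],[0,0,0,-0.014,0,-0.006,0],[0,0,0,-0.014,0,-0.006,0],[0,0,0,-0.014,0,-0.005,0],[0,0,0,-0.014,0,-0.004,0],[0,0,0,-0.014,0,-0.003,0],[0,0,0,-0.014,0,-0.003,0],[0,0,0,-0.01,0,-0.002,0],[0,0,0,-0.01,0,0,0],[0,0,0,0,0,0,0],[0,0,0,0,0,0,0]]])

```text
clock: 4.83
position: [0.4802, -0.2804, 0.054]
ee_rot: [0.076, 0.997, 0.0, -0.001]
ft_force: [-4.1, 1.5, 2.3]
grip_width: -0.003
grasp_force: 2.5
```

```bash
python3 -c "
from h import *
st()"
```

```text
4.83 jig TCP [-0.0991 -0.0029  0.054 ] world [ 0.4802 -0.2804  0.054 ] toolx ang 2.9897 f [-4.1  1.5  2.3] grip -0.003 2.5 tau [0.49 0.96 0.05]
```

Call:
send_rows(plan=[[[0,0,0,-0.01,0,0,0],[0,0,0,-0.01,0,0,0],[0,0,0,-0.01,0,0,0],[0,0,0,0,0,0,0],[0,0,0,0,0,0,0],[0,0,0,0,0,0,0]]])

```text
clock: 5.33
position: [0.4806, -0.2809, 0.053]
ee_rot: [0.077, 0.997, 0.002, -0.006]
ft_force: [-27.6, 8.6, 20.1]
grip_width: -0.002
grasp_force: 14.7
```

Run:
```python
from h import *
st()
im,c=snap("side"); cv2.imwrite("pics/s4.png",cv2.resize(im[200:310,160:320],(0,0),fx=4,fy=4))
```

```text
5.33 jig TCP [-0.0987 -0.0033  0.053 ] world [ 0.4806 -0.2809  0.053 ] toolx ang 2.9873 f [-27.6   8.6  20.1] grip -0.002 14.7 tau [1.84 5.78 0.08]
```

View pics/s4.png

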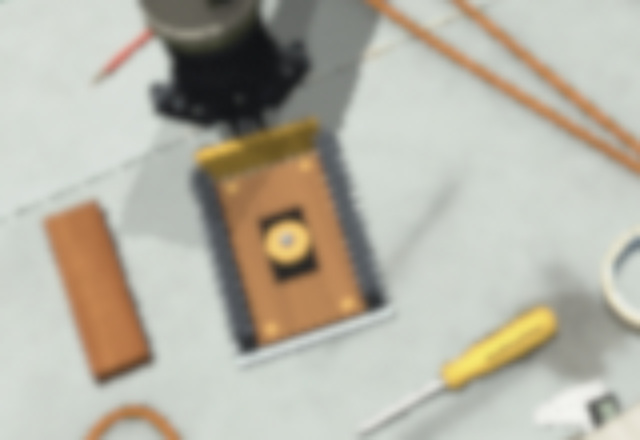

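The gate's inner face is now visible at (265,155), so it looks upright and firm against its stop. I'll back off, rise and check it from the wrist camera.

Call:
send_rows(plan=[[[0,0,0,0.02,0,0,0],[0,0,0,0.02,0,0,0],[0,0,0,0.1,0,0,0],[0,0,0,0.1,0,0,0],[0,0,0,0,0,-0.15,0],[0,0,0,0,0,-0.2,0],[0,0,0,0,0,-0.2,0],[0,0,0,0,0,-0.2,0],[0,0,0,-0.15,0,-0.2,0],[0,0,0,-0.2,0,0,0],[0,0,0,-0.2,0,0,0],[0,0,0,0,0,0,0],[0,0,0,0,0,0,0]]])

```text
clock: 6.47
position: [0.545, -0.2896, 0.2357]
ee_rot: [0.075, 0.997, -0.001, -0.001]
ft_force: [-0.3, -1.0, 0.5]
grip_width: 0.001
grasp_force: 0.0
```

Run:
```python
from h import *
st()
im,c=snap("wrist"); cv2.imwrite("pics/w5.png",im)
S=[]
for b in blobs(im,(15,110,110),(35,255,255),(150,0,450,330),20):
    r=cv2.minAreaRect(cv2.findNonZero(b[2])); print(b[:2],[np.round(x,1) for x in r],[tojig(plane(c,b[1],z)).round(4)[:2] for z in (.022,.028)])
    if b[0]>400 and abs(r[1][0]-r[1][1])>40:
        for p in cv2.boxPoints(r): print("  gate corner z.056",tojig(plane(c,p,.056)).round(4),"z.01",tojig(plane(c,p,.01)).round(4)[:2])
print(c[1][:3,3])
```

```text
6.47 jig TCP [-0.0337 -0.0021  0.2357] world [ 0.545  -0.2896  0.2357] toolx ang 2.9922 f [-0.3 -1.   0.5] grip 0.001 0.0 tau [ 0.05  0.07 -0.01]
(657, [323.3, 200.0]) [array([323.5, 200. ]), array([30., 31.]), np.float64(90.0)] [array([0.0011, 0.0002]), array([-0.0009,  0.0002])]
(340, [288.0, 120.8]) [array([288., 121.]), array([ 8., 40.]), np.float64(90.0)] [array([-0.0811, -0.035 ]), array([-0.0816, -0.0344])]
(323, [356.4, 121.1]) [array([356. , 121.5]), array([ 7., 46.]), np.float64(90.0)] [array([-0.081 ,  0.0323]), array([-0.0816,  0.0317])]
(209, [434.8, 302.2]) [array([433. , 302.6]), array([ 7.5, 33.5]), np.float64(79.7)] [array([0.1273, 0.1321]), array([0.1231, 0.1298])]
(169, [440.1, 310.8]) [array([438.7, 311.5]), array([ 9.1, 22.5]), np.float64(79.7)] [array([0.1392, 0.1397]), array([0.1348, 0.1372])]
(49, [350.0, 255.2]) [array([350., 255.]), array([7.1, 7.1]), np.float64(45.0)] [array([0.0662, 0.0305]), array([0.063, 0.03 ])]
(48, [353.6, 136.5]) [array([353.5, 136.5]), array([7., 7.]), np.float64(90.0)] [array([-0.066 ,  0.0301]), array([-0.0668,  0.0295])]
(43, [296.3, 254.5]) [array([296.5, 254. ]), array([6., 7.]), np.float64(90.0)] [array([ 0.0656, -0.0296]), array([ 0.0625, -0.0291])]
[ 0.46643036 -0.27759842  0.36112274]
```

The screws confirm the jig frame to under 1 mm. The gate's top edge is at about −84 mm, so it is upright, and the pin is near x = −1 mm. Next, the guide.

Call:
send_rows(plan=[[[0,0,0,0.033,0.2,0,0],[0,0,0,0.033,0.2,0,0],[0,0,0,0.033,0.2,0,0],[0,0,0,0.033,0.2,0,0],[0,0,0,0.033,0.2,0,0],[0,0,0,0.033,0.2,0,0],[0,0,0,0.033,0.2,0,0],[0,0,0,0.033,0.2,0,0],[0,0,0,0.033,0.2,0,0],[0,0,0,0.033,0.2,0,0],[0,0,0,0.033,0.2,0,0],[0,0,0,0.033,0.2,0,0],[0,0,0,0,0,0,0],[0,0,0,0,0,0,0],[0,0,0,0,0,0,0]]])

```text
clock: 7.77
position: [0.5373, 0.1951, 0.2382]
ee_rot: [0.076, 0.997, 0.0, 0.001]
ft_force: [0.9, -0.7, 0.7]
grip_width: -0.002
grasp_force: 0.0
```

Run:
```python
from h import *
st()
im,c=snap("wrist"); cv2.imwrite("pics/w6.png",im); np.savez("pics/w6.npz",K=c[0],T=c[1])
print(proj(c,[.48,.2106,.035]))
h=cv2.cvtColor(im,cv2.COLOR_BGR2HSV)
for b in blobs(im,(0,150,60),(8,255,255),None,200):
    r=cv2.minAreaRect(cv2.findNonZero(b[2])); print("red",b[:2],r)
    for p in cv2.boxPoints(r): print("  ",p,plane(c,p,.048).round(4))
for b in blobs(im,(0,0,180),(180,30,255),(200,60,480,360),200): 
    r=cv2.minAreaRect(cv2.findNonZero(b[2])); print("white",b[:2],r)
    for p in cv2.boxPoints(r): print("  ",p,plane(c,p,.016).round(4))
```

```text
7.77 jig TCP [-0.1147  0.4758  0.2382] world [0.5373 0.1951 0.2382] toolx ang 2.989 f [ 0.9 -0.7  0.7] grip -0.002 0.0 tau [-0.05 -0.03 -0.03]
[327.53367342 108.74918719]
red (3126, [530.5, 281.7]) ((529.4849853515625, 283.5445861816406), (58.234901428222656, 92.85752868652344), 74.87599182128906)
   [477.06735 267.54935] [0.6642 0.3433 0.048 ]
   [566.7086  243.32199] [0.6497 0.435  0.048 ]
   [581.9026  299.53983] [0.7217 0.4565 0.048 ]
   [492.26135 323.76718] [0.7391 0.3597 0.048 ]
red (1228, [325.5, 105.8]) ((325.53106689453125, 106.3724136352539), (66.10420227050781, 25.079736709594727), 85.2363510131836)
   [310.28967  74.47586] [0.4479 0.1997 0.048 ]
   [335.28278  72.3931 ] [0.4496 0.2217 0.048 ]
   [340.77246 138.26897] [0.5074 0.2188 0.048 ]
   [315.77936 140.35173] [0.5058 0.1955 0.048 ]
white (1214, [296.3, 87.6]) ((297.6637878417969, 95.39248657226562), (74.42787170410156, 28.450843811035156), 83.2901611328125)
   [279.18768   60.095562] [0.4296 0.1716 0.016 ]
   [307.44366   56.771328] [0.4308 0.1988 0.016 ]
   [316.1399 130.6894] [0.5009 0.1962 0.016 ]
   [287.8839  134.01364] [0.4999 0.1672 0.016 ]
white (526, [310.7, 150.3]) ((314.0, 148.0), (20.0, 50.0), 90.0)
   [289. 138.] [0.5041 0.1676 0.016 ]
   [339. 138.] [0.5118 0.2182 0.016 ]
   [339. 158.] [0.5324 0.2154 0.016 ]
   [289. 158.] [0.5245 0.1638 0.016 ]
```

View pics/w6.png

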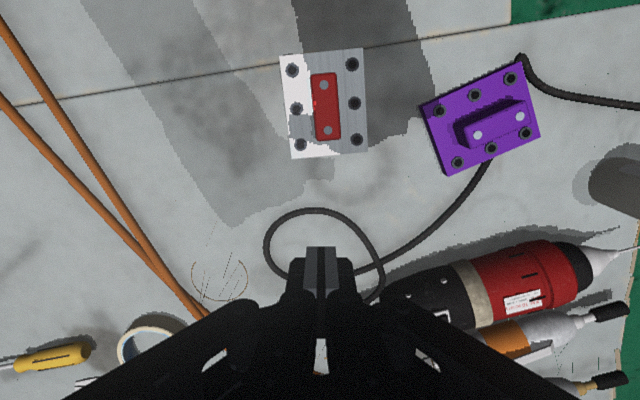

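The view shows the guide with its red bar at (325,106) and six bushes around it; purple look-alike at (483,117), red sander at (490,285). I'll refine the yaw and centre from the bushes and check the height by two wrist views.

Run:
```python
from h import *
im=cv2.imread("pics/w6.png"); d=np.load("pics/w6.npz"); c=(d["K"],d["T"])
a=np.load("pics/w1.npz"); c1=(a["K"],a["T"])
print("bar mid", tri(c1,[363.4,266.1],c,[325.5,105.8]))
P=[]
for x,y in [(292,70),(352,64),(297,109),(354,103),(301,145),(357,140)]:
    b=blobs(im,(0,0,0),(180,255,70),(x-9,y-9,x+10,y+10),20)[0]; p=plane(c,b[1],.016); P.append(p); print(b[:2],p.round(4))
P=np.array(P); print("centre",P.mean(0))
v=(P[4]+P[5]-P[0]-P[1]); w=(P[1]+P[3]+P[5]-P[0]-P[2]-P[4])
print("yaw",np.arctan2(v[1],v[0]),np.arctan2(-w[0],w[1]))
```

```text
bar mid (array([0.47642972, 0.20908343, 0.04596046]), np.float64(0.00011223641660454956))
(51, [291.6, 69.8]) [0.44   0.1818 0.016 ]
(127, [351.8, 64.1]) [0.4437 0.2398 0.016 ]
(56, [296.0, 109.8]) [0.4775 0.1795 0.016 ]
(115, [354.1, 103.0]) [0.4798 0.2377 0.016 ]
(63, [300.2, 143.5]) [0.5114 0.1779 0.016 ]
(104, [356.4, 139.0]) [0.5155 0.2357 0.016 ]
centre [0.47796801 0.20875858 0.016     ]
yaw -0.0556731039149905 -0.05799082296826744
```

Call:
send_rows(plan=[[[0,0,-0.064,0,0,0,0.6],[0,0,0,0.15,0.026,0,0.6],[0,0,0,0.151,0.0255,0,0.6],[0,0,0,0,0,0.15,0.6],[0,0,0,0,0,0.17,0.6],[0,0,0,0,0,0.17,0.6],[0,0,0,0,0,0.15,0.6],[0,0,0,0,0,0.1,0.6],[0,0,0,0,0,0.06,0.6],[0,0,0,0,0,0,0.6],[0,0,0,0,0,0,0.6]]])

```text
clock: 8.73
position: [0.4783, 0.2093, 0.0782]
ee_rot: [0.029, 1.0, 0.0, 0.0]
ft_force: [0.4, -0.2, 0.2]
grip_width: 0.597
grasp_force: 0.0
```

Run:
```python
from h import *
st()
im,c=snap("wrist"); cv2.imwrite("pics/w7.png",im)
```

```text
8.73 jig TCP [-0.1751  0.4809  0.0782] world [0.4783 0.2093 0.0782] toolx ang 3.0845 f [ 0.4 -0.2  0.2] grip 0.597 0.0 tau [-0.01  0.    0.  ]
```

View pics/w7.png

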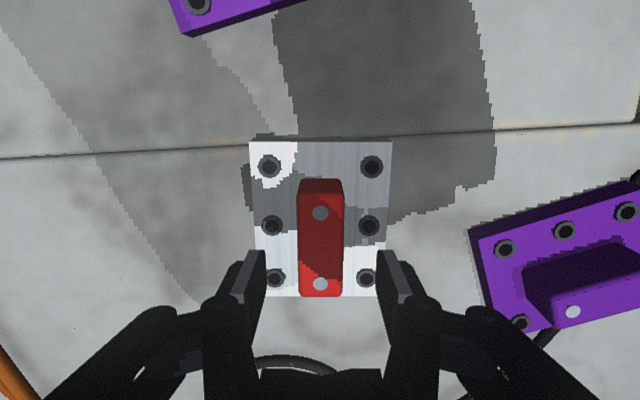

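The bar sits centred between the pads (bar at column 321, pads at 265 and 377) and is parallel to them. I'll descend and grip.

Call:
send_rows(plan=[[[0,0,0,0,0,0.1,0.6],[0,0,0,0,0,0.06,0.6],[0,0,0,0,0,0.04,0.6],[0,0,0,0,0,0,0.6],[0,0,0,0,0,0,0],[0,0,0,0,0,0,0],[0,0,0,0,0,0,0],[0,0,0,0,0,0,0],[0,0,0,0,0,0,0],[0,0,0,0,0,0,0]]], squeeze=80)

```text
clock: 9.62
position: [0.4784, 0.2102, 0.0385]
ee_rot: [0.028, 1.0, 0.0, 0.001]
ft_force: [-1.0, -1.9, 6.0]
grip_width: 0.266
grasp_force: 79.5
```

```bash
python3 -c "
from h import *
st()"
```

```text
9.62 jig TCP [-0.1752  0.4819  0.0385] world [0.4784 0.2102 0.0385] toolx ang 3.0859 f [-1.  -1.9  6. ] grip 0.266 79.5 tau [-0.38  0.27  0.07]
```

Call:
send_rows(plan=[[[0,0,0,0,0,-0.1,0],[0,0,0,0,0,-0.2,0],[0,0,0,0,0,-0.2,0],[0,0,0,0,0,-0.1,0],[0,0,0,-0.025,-0.0955,0,0],[0,0,0,-0.049,-0.191,0,0],[0,0,0,-0.049,-0.191,0,0],[0,0,0,-0.049,-0.191,0,0],[0,0,0,-0.049,-0.191,0,0],[0,0,0,-0.049,-0.191,0,0],[0,0,0,-0.049,-0.191,0,0],[0,0,0,-0.049,-0.191,0,0],[0,0,0,-0.049,-0.191,0,0],[0,0,0,-0.049,-0.191,0,0],[0,0,0,-0.049,-0.191,0,0],[0,0,0,-0.049,-0.191,0,0],[0,0,0,-0.049,-0.191,0,0],[0,0,0.032,-0.024,-0.0955,0,0],[0,0,0.032,0,0,0,0],[0,0,0,0,0,0,0]]])

```text
clock: 11.28
position: [0.5766, -0.2945, 0.157]
ee_rot: [0.078, 0.997, -0.0, -0.001]
ft_force: [-0.3, 1.4, -4.7]
grip_width: 0.267
grasp_force: 79.6
```

Call:
send_rows(plan=[[[0,0,0,0,0,0,0],[0,0,0,0,0,0,0]]])

```text
clock: 11.45
position: [0.5777, -0.2913, 0.1572]
ee_rot: [0.074, 0.997, 0.001, -0.0]
ft_force: [0.1, 0.3, -4.3]
grip_width: 0.267
grasp_force: 79.6
```

Run:
```python
from h import *
st(); print(get_obs()["ee_rot"])
im,c=snap("wrist"); cv2.imwrite("pics/w8.png",im)
z=get_obs()["position"][2]-.0385; print("guide z",z)
for b in blobs(im,(0,150,40),(8,255,255),(250,100,400,330),100): print(b[:2],cv2.minAreaRect(cv2.findNonZero(b[2])))
```

```text
11.45 jig TCP [-0.0011  0.0011  0.1572] world [ 0.5777 -0.2913  0.1572] toolx ang 2.9933 f [ 0.1  0.3 -4.3] grip 0.267 79.6 tau [ 0.06 -0.02 -0.02]
[ 7.40824232e-02  9.97251957e-01  5.44562315e-04 -1.76901483e-04]
guide z 0.11887859646211602
(4913, [321.0, 272.1]) ((321.0, 265.5), (127.0, 60.0), 90.0)
```

View pics/w8.png

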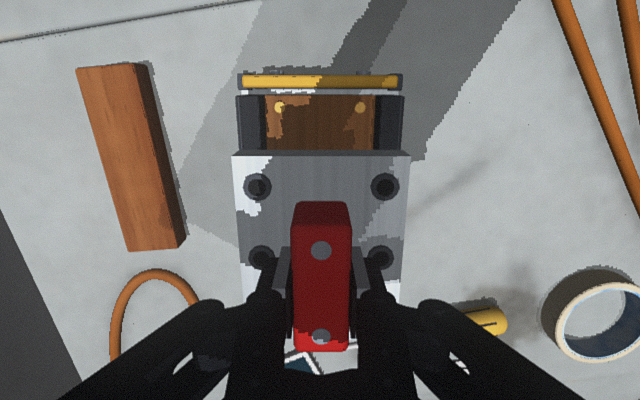

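The plate hangs level over the channel, aligned, with the gate still upright at (320,80). I'll lower it to just above the pin tip.

Call:
send_rows(plan=[[[0,0,0.001,-0.002,-0.003,0.1,0],[0,0,0,0,0,0.1,0],[0,0,0,0,0,0.1,0],[0,0,0,0,0,0.05,0],[0,0,0,0,0,0.03,0],[0,0,0,0,0,0.02,0],[0,0,0,0,0,0,0],[0,0,0,0,0,0,0]]])

```text
clock: 12.17
position: [0.5782, -0.2936, 0.0783]
ee_rot: [0.076, 0.997, -0.0, 0.001]
ft_force: [0.4, -0.5, -3.0]
grip_width: 0.264
grasp_force: 79.7
```

Run:
```python
from h import *
st()
im,c=snap("wrist"); cv2.imwrite("pics/w9.png",im)
z=get_obs()["position"][2]-.0385+.016
for p in [(258,186),(385,186)]:
    b=blobs(im,(0,0,0),(180,255,60),(p[0]-14,p[1]-14,p[0]+15,p[1]+15),50)
    if b: print(b[0][:2],tojig(plane(c,b[0][1],z)).round(4))
```

```text
12.17 jig TCP [-0.0002 -0.001   0.0783] world [ 0.5782 -0.2936  0.0783] toolx ang 2.9889 f [ 0.4 -0.5 -3. ] grip 0.264 79.7 tau [-0.01  0.05 -0.01]
(380, [259.7, 187.0]) [-0.0361 -0.0289  0.056 ]
(486, [382.5, 186.3]) [-0.0365  0.0271  0.056 ]
```

Call:
send_rows(plan=[[[0,0,0,0.003,0.005,0.01,0],[0,0,0,0,0,0.015,0],[0,0,0,0,0,0.015,0],[0,0,0,0,0,0.015,0],[0,0,0,0,0,0.01,0],[0,0,0,0,0,0,0],[0,0,0,0,0,0,0]]])

```text
clock: 12.8
position: [0.5774, -0.2923, 0.0647]
ee_rot: [0.076, 0.997, 0.0, 0.0]
ft_force: [-1.9, 1.5, 2.3]
grip_width: 0.267
grasp_force: 80.5
```

```bash
python3 -c "
from h import *
st()"
```

```text
12.8 jig TCP [-0.0012  0.0001  0.0647] world [ 0.5774 -0.2923  0.0647] toolx ang 2.9886 f [-1.9  1.5  2.3] grip 0.267 80.5 tau [0.44 0.44 0.01]
```

The plate is over the pin and on the collar (guide z ≈ 26 mm). Now I press it home.

Call:
send_rows(plan=[[[0,0,0,0,0,0.01,0],[0,0,0,0,0,0.01,0],[0,0,0,0,0,0.01,0],[0,0,0,0,0,0,0],[0,0,0,0,0,0,0],[0,0,0,0,0,0,0]]])

```text
clock: 13.3
position: [0.5775, -0.2923, 0.0605]
ee_rot: [0.076, 0.997, 0.001, 0.0]
ft_force: [-10.6, 7.8, 24.9]
grip_width: 0.266
grasp_force: 83.6
```

```bash
python3 -c "
from h import *
st(); print(get_obs()['ee_rot'])"
```

```text
13.3 jig TCP [-0.0012  0.0001  0.0605] world [ 0.5775 -0.2923  0.0605] toolx ang 2.9885 f [-10.6   7.8  24.9] grip 0.266 83.6 tau [ 1.57  2.19 -0.01]
[7.64527263e-02 9.97072913e-01 6.52570057e-04 4.00041260e-04]
```

Call:
send_rows(plan=[[[0,0,0,0.004,0.003,0.002,0],[0,0,0,0,0,0,0],[0,0,0,0,0,0,0],[0,0,0,0,0,0,0]]])

```text
clock: 13.63
position: [0.5774, -0.2923, 0.0605]
ee_rot: [0.077, 0.997, -0.0, 0.001]
ft_force: [-8.0, 4.7, 23.3]
grip_width: 0.266
grasp_force: 83.5
```

Run:
```python
from h import *
st()
im,c=snap("wrist")
for p in [(258,186),(385,186)]:
    b=blobs(im,(0,0,0),(180,255,60),(p[0]-14,p[1]-14,p[0]+15,p[1]+15),50)
    if b: print(b[0][:2],tojig(plane(c,b[0][1],.038)).round(4))
cv2.imwrite("pics/w10.png",im); st()
```

```text
13.63 jig TCP [-0.0012  0.0001  0.0605] world [ 0.5774 -0.2923  0.0605] toolx ang 2.9884 f [-8.   4.7 23.3] grip 0.266 83.5 tau [1.12 1.69 0.02]
(309, [259.4, 187.1]) [-0.037  -0.0279  0.038 ]
(475, [382.9, 186.4]) [-0.0373  0.0285  0.038 ]
13.68 jig TCP [-0.0012  0.0001  0.0605] world [ 0.5774 -0.2923  0.0605] toolx ang 2.9884 f [-7.5  5.1 22.8] grip 0.26 83.5 tau [ 1.14  1.61 -0.  ]
```

View pics/w10.png

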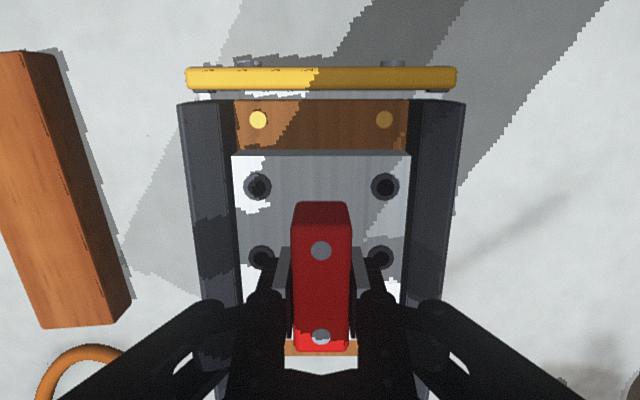

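The plate lies flat between the rails, with its bushes at (258,187) and (384,187), centred and square. The gate is upright at (320,78) and the grip is held at about 23 N downward. I'll hand in.

```bash
python3 -c "
from workcell import job
print(job.hand_in())"
```

```text
the job is handed in; nothing more can be done
None
```

The job is handed in at about 14 s: the gate is upright, and the guide plate is on its pin, pressed home and still gripped (about 23 N down, underside at about 22 mm); the hand-in returned no verdict.

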